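# Load the stepped block and lock the sliding stop in the inspection fixture

## Task

Put the stepped aluminium block into the fixture, flat and centred on its bed with the low step towards the toggle clamp (swing the clamp open first if it is not open already). Then squeeze the slider's thumb release and, keeping it in, slide the stop up until the block is held snug between the two stops, and let the release spring out so that the slider locks. Finally swing the clamp down on the low step, leaving the other things on the bench where they are.

Things in the scene. Friction and masses are not known exactly. Their poses are not given: they have to be found in the camera images.
- fixture: Steel inspection fixture fixed to the bench, base plate 110 x 470 x 12 mm, y -310 to +160. Origin at bench level below the centre of the fixed stop's face; y = rail direction, x across, z up. Fixed stop: 60 mm wide, y 0 to +18 mm, top at z 50, facing -y. From it a bed 64 mm wide, flat top at z 30, runs to y -105 mm; a rail with the slider goes on to y -310; the clamp stands at the +y end.
- bed_seat (a point): Point on the bed's flat top (30 mm above the bench), fixture x 0, y -55 mm: the middle of a fully home block's underside lies here, its low step towards +y. Axes as the fixture's.
- slider (a joint): Slider position along the rail in m, growing along fixture +y towards the fixed stop. Its stop face is at fixture y = -0.210 + value; it meets a fully home block at 0.100. Starts at 0 to 0.06. A sprung pin locks it in notches 10 mm apart, +-1 mm play, the last being centred at 0.0993; with the release fully in it slides with under 1 N.
- release (a joint): Travel of the thumb release in m: 0 = out (slider locked), 0.008 = squeezed fully in; the lock is clear from 0.005. It moves along the fixture's +x and rides on the slider. Sprung: starts to move at 5 N, fully in at 8 N; springs out when let go, drawing the slider into the nearest notch (up to 4 mm).
- slider_grip (a point): On the slider's centre line, z 85 mm, 30 mm behind (-y of) its stop face, axes as the fixture's. Pinch along x from above: release plate on the -x side (36 mm in y, z 65 to 105, outer face x -25 mm out, -17 in) against a fixed steel grip on the +x side (36 mm in y, top z 105, outer face x +25): 50 mm wide out, 42 in, then centred on x +4 mm. The shoe below is 60 mm wide, top z 50.
- stop_face (a point): Point on the slider's flat stop face (50 mm wide, top at z 78 mm), on the centre line, z 55 mm above the bench; the face looks to the fixture's +y.
- clamp_hinge (a point): Hinge of the toggle clamp, on the centre line at fixture y +45 mm, z 85 mm, its axis along fixture x, between two cheeks 60 mm wide over all, up to z 100 mm. Axes as the fixture's. From it the arm reaches 70 mm towards -y to a rubber pad 22 mm across.
- clamp (a joint): Clamp angle in rad, growing as the arm lifts. 0 = arm level, pad (fixture y -25) at z 55 mm, just the top of a loaded block's low step. Shuts to -0.08 over an empty bed, opens to 1.45 (arm upright, bed clear). Over-centre: tips by its own weight (about 0.1 N m) to the nearer end, balance near 0.75. Start unknown: open, shut or, seldom, half-way.
- clamp_handle (a point): Centre of the clamp's handle: a black bar 24 mm across, 36 mm long along fixture x, on a 12 mm wide lever of 85 mm from the hinge. At clamp angle q: fixture y = 45 - 85 cos(1.658 + q) mm, z = 85 + 85 sin(1.658 + q) mm: on top when shut (y 52, z 170), swung out to +y when open (y 130, z 90). Can be pinched by its flat ends from above.
- part_mid (a point): Stepped aluminium block, the part to load: 110 mm long (y), 40 mm wide (x), 0.3 to 0.6 kg, flat on the bench. Point at the centre of its 110 x 40 mm outline, 25 mm above its underside. Tall step, 50 mm high, from y -55 to +5 mm; low step, 25 mm high, from y +5 to +55: +y is the low end. Centre of mass at y -9 mm.
- plain_block_mid (a point): Bystander: plain aluminium block 110 (y) x 40 (x) x 50 mm, no step; point at its centre.
- vee_block_mid (a point): Bystander: steel V-block 90 (y) x 50 (x) x 49 mm, groove upward; point 25 mm above its underside.
- cylinder_square_mid (a point): Bystander: upright plain steel cylinder, 52 mm across, 160 mm tall; point at its centre.
- wood_case_mid (a point): Bystander: closed wooden instrument case 80 (x) x 150 (y) x 59 mm; point 30 mm above its underside.
There are look-alikes about, which are no part of the job. What is shaped like the part that bears part_mid but brown or orange is not meant.

How it is judged:
By the outcome, as a careful person would: the job done as asked, in the order asked, and still so for the second after the job is handed in, with the robot touching nothing.
It also fails if it takes over 70 s, if anything falls off the work surface, if the arm or the gripper's body presses on something with over 40 N, if the wrist force passes 120 N, or if a joint passes its speed limit or range.

## Robot

A 6-joint arm with a two-finger parallel gripper is mounted at the origin on the work surface. World frame = base frame: x ahead of the robot, y to its left, z up, the work surface at z = 0. Lengths are in m, angles in rad, forces in N, time in s.
With the tool pointing down it reaches from about 0.275 to 0.825 m from the base axis. Payload 4.9 kg.
Tool frame: the origin (TCP) lies midway between the tips of the shut fingers; the grasp point (between the pads) lies 19 mm behind it; z points along the fingers, x is the direction in which the jaws open and shut, and the axes are right-handed (so a half turn about z gives the same grasp; the last joint's range is limited). The gripper opens to 85 mm and grips with 20 to 120 N. Pads are 22 mm wide; open, the fingers measure 114 mm over their backs; the gripper's body (76 mm by 85 mm) begins 54 mm behind the grasp point. The pads swing forward as they close: fully open they stand 13 mm farther back than shut.
Start: joints at [1.127, 0.326, -0.193, 1.052, 0, 1.437], TCP at [0.168, 0.524, 0.231] pointing down, gripper open.
Joint ranges: [-2.65, 2.65], [-0.97, 1.79], [-1.3, 1.35], [-1.93, 2.1], [-1.47, 1.37], [-3.14, 3.14]. Speed limits (rad/s): [2.57, 2.57, 3.14, 3.14, 3.14, 3.14].

## Interface

Orientations are given as a unit quaternion [w, x, y, z].
In Python, from cell import r, optics gives the robot as it stands. The module is installed in compiled form; this text tells all that it offers.
- The arm moves only by the tool carry_out, never from a script. Its argument "steps" is text: rows parted by semicolons, each of 7 numbers parted by spaces: the turn, a rotation vector about the tool's x, y, z in rad, then the shift along the tool's x, y, z in mm, then the opening, from 0 (shut) to 1 (fully open). A call has 1 to 8 rows; each row is the pose to reach, as a shift and turn from the pose measured when the call began, along the tool's axes at that moment; what a row does not reach only later rows make up. A row lasts 1/12 s, in which the tool goes at most 41.7 mm and 7.16 degrees, less where a joint would pass 70% of its speed; a pose out of reach is approached as far as the arm can. A call with a gripper value outside its range is refused whole. The fingers move at their own pace and stop on an object; "newtons" is the grip in N (left out, the last holds). Time passes only in rows, so rows that repeat a pose let the fingers close. It gives the time, the measured TCP pose, the force and the opening at its end, in the units of the state.
- r.state(): the state, without advancing time (a new reading comes with each control period).
- optics.camera(name): name is "scene" or "side" or "wrist"; returns (picture, depth): 480x640x3 uint8, red, green, blue; 480x640 float32, m along the optical axis (not along the pixel's ray), 0 where there is no reading.
- optics.camera_info(name): a dict with "camera_matrix" (3x3 intrinsics, pixels), "origin" and "orientation" of the camera in the world. Camera axes: x right, y down, z forward; pixel columns grow to the right and rows downward; lengths in m; the calibration is good to about 2 mm. A picture is of the moment at which its call begins: read the wrist's pose just before it. camera_info takes no time and is no camera call; for the wrist camera it gives the pose at the moment of the call.
- r.hand_in(): hands the job in, once; it reports no verdict.
The state is a dict: "time": time; "joint_positions": joint angles; "joint_velocities": joint speeds; "joint_efforts": joint torques, N m; "eef_pos": TCP position; "orientation": TCP orientation; "force": force on the tool from outside, world axes, zero at the start; "wrist_torque": the same for the moment, N m; "width": opening from 0.0 (shut) to 1.0 (fully open).
Only numpy, scipy, OpenCV 4.12 (cv2) and the standard library are available. Lean on these libraries where they do the work, as an engineer would, in place of code of your own. Each camera call takes 0.05 s, during which the arm holds its last target. There are 200 camera calls.

## Working session

There is one attempt and no reset: what is moved stays moved. The work goes in short steps, Python scripts to look and compute and a tool call to move; the robot and the scene stay as the last step left them, time stands still between calls to the robot, and variables do not carry over. Pictures are saved under pics/ and viewed, about 8 in all and at most 12, crops included, and the job is handed in when it is done.

Besides the shell and the picture viewer there is one more tool, called after "Emit:" in YAML: its name, and indented under it one key for each argument. carry_out: Moves the arm, as the interface text tells. Its arguments: {"type":"object","properties":{"steps":{"type":"string"},"newtons":{"type":"number"}},"required":["steps"]}

```bash
mkdir -p pics
cat > h.py <<'E'
import numpy as np, cv2
from scipy.spatial.transform import Rotation as R
from cell import r, optics
def q2R(q): return R.from_quat([q[1],q[2],q[3],q[0]]).as_matrix()
def snap(n):
    i=optics.camera_info(n); p,d=optics.camera(n)
    K=np.array(i["camera_matrix"]); o=np.array(i["origin"]); q=np.array(i["orientation"])
    return p,d,K,o,(q2R(q) if q.size==4 else q.reshape(3,3))
def cloud(d,K,o,M):
    v,u=np.mgrid[:480,:640]
    c=np.stack([(u-K[0,2])/K[0,0]*d,(v-K[1,2])/K[1,1]*d,d],-1)
    W=c@M.T+o; W[d==0]=np.nan; return W
def save(n,p): cv2.imwrite("pics/"+n,cv2.cvtColor(p,cv2.COLOR_RGB2BGR))
E
python3 - <<'E'
from h import *
s=r.state();print(s)
for n in("scene","side"):
    p,d,K,o,M=snap(n); save(n+"0.png",p); np.savez(n+"0.npz",p=p,d=d,K=K,o=o,M=M); print(n,K,o,M)
E
```

```text
{'time': 0.0, 'joint_positions': array([ 1.12680161e+00,  3.26939660e-01, -1.93581959e-01,  1.05198002e+00,
       -2.06074081e-05,  1.43659763e+00]), 'joint_velocities': array([-0.00059557, -0.00015088, -0.00056705, -0.00074755, -0.00037066,
        0.00036667]), 'joint_efforts': array([-1.03300583e-03, -4.43402410e+01,  2.62440884e+01,  1.54197420e-02,
       -5.62626485e-05, -1.65101699e-05]), 'eef_pos': array([0.16742158, 0.52329757, 0.23050485]), 'orientation': array([ 4.15076281e-04,  8.07732446e-01,  5.89548614e-01, -7.44878256e-04]), 'force': array([ 0.34223696,  0.29204265, -0.00234379]), 'wrist_torque': array([-0.01897261, -0.00863194, -0.00845053]), 'width': 0.9968677000128844}
scene [[520.42454495   0.         322.1185591 ]
 [  0.         520.42454495 245.8318957 ]
 [  0.           0.           1.        ]] [1.27334339 0.49405582 1.15023179] [[-0.61326562  0.57122388 -0.54553512]
 [ 0.78972003  0.45717186 -0.40906744]
 [ 0.01573422 -0.681687   -0.73147472]]
side [[498.28229605   0.         317.88555515]
 [  0.         498.28229605 235.45341494]
 [  0.           0.           1.        ]] [0.45341117 0.72048266 1.03188892] [[-0.99352592 -0.08398045  0.0765084 ]
 [-0.11351919  0.76015694 -0.63974591]
 [-0.00443224 -0.64428931 -0.76476901]]
```

View pics/scene0.png

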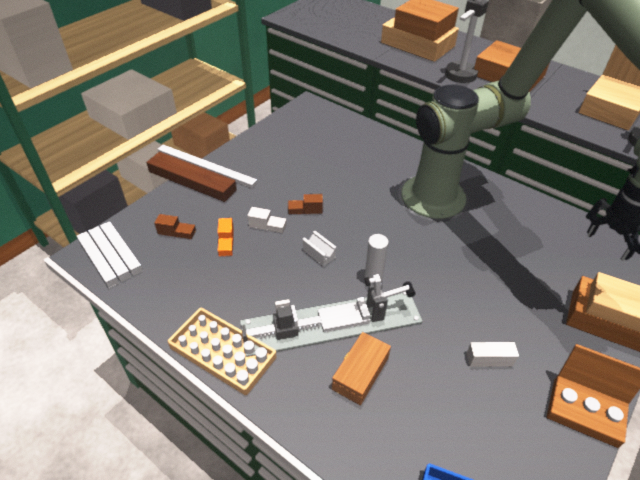

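View pics/side0.png

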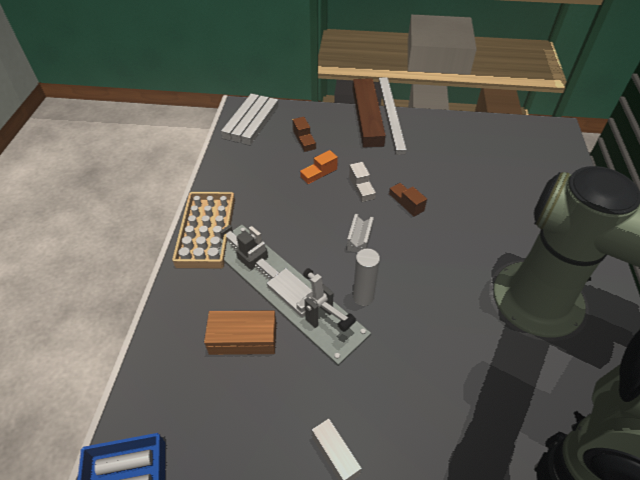

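Scene view: the silver stepped block is at (266,219). Look-alikes are orange (225,237), brown (175,227) and brown (305,205); the plain block at (493,355) has no step. The fixture runs from (245,335) to (420,310), with the handle out at (410,290), so the clamp looks open. I'm choosing the silver one at (266,219).

Run:
```python
from h import *
ims=[]
for n,box,seed in(("scene",(235,195,300,245),(266,219)),("side",(340,150,390,210),(362,181))):
    z=np.load(n+"0.npz"); p,d=z['p'],z['d']; W=cloud(d,z['K'],z['o'],z['M'])
    hsv=cv2.cvtColor(p,cv2.COLOR_RGB2HSV)
    x0,y0,x1,y1=box
    m=np.zeros(d.shape,bool); m[y0:y1,x0:x1]=True
    m&=(hsv[...,2]>90)&(hsv[...,1]<60)
    P=W[m]; P=P[~np.isnan(P[:,0])]
    for lo,hi in((.019,.032),(.044,.057)):
        Q=P[(P[:,2]>lo)&(P[:,2]<hi)]
        (c,s,a)=cv2.minAreaRect(Q[:,:2].astype(np.float32)*1000); print(n,"part z",lo,len(Q),np.median(Q[:,2]).round(4),c,s,a, Q.mean(0).round(4))
    # fixture: plate
    m=(W[...,2]>.007)&(W[...,2]<.018)
    m=cv2.morphologyEx(m.astype(np.uint8),cv2.MORPH_OPEN,np.ones((2,2)))
    fb=(235,280,430,355) if n=="scene" else (215,215,375,370)
    mm=np.zeros_like(m); mm[fb[1]:fb[3],fb[0]:fb[2]]=1; 
    # greenish grey: bright
    mm&=m&(hsv[...,2]>100).astype(np.uint8)&(hsv[...,1]<70).astype(np.uint8)
    Q=W[mm>0]; print(n,"plate",len(Q),cv2.minAreaRect(Q[:,:2].astype(np.float32)*1000))
    bm=(W[...,2]>.026)&(W[...,2]<.034)&(hsv[...,2]>130); b=np.zeros_like(bm); b[fb[1]:fb[3],fb[0]:fb[2]]=1
    Q=W[bm&b]; print("bed",len(Q),cv2.minAreaRect(Q[:,:2].astype(np.float32)*1000))
    x0,y0,x1,y1=box if 0 else fb
    c=cv2.resize(p[y0:y1,x0:x1],None,fx=3,fy=3,interpolation=cv2.INTER_CUBIC)
    x0,y0,x1,y1=box
    c2=cv2.resize(p[y0:y1,x0:x1],None,fx=3,fy=3,interpolation=cv2.INTER_CUBIC)
    if n=="scene":
        out=np.zeros((c.shape[0]+c2.shape[0],c.shape[1],3),np.uint8); out[:c.shape[0]]=c; out[c.shape[0]:,:c2.shape[1]]=c2; save("crop1.png",out)
```

```text
scene part z 0.019 227 0.0253 (453.4889831542969, -334.52056884765625) (47.281131744384766, 110.47474670410156) 25.212648391723633 [ 0.4504 -0.3182  0.0252]
scene part z 0.044 208 0.0501 (462.9560546875, -358.30181884765625) (47.785423278808594, 63.535545349121094) 21.266403198242188 [ 0.4649 -0.357   0.05  ]
scene plate 2929 ((637.378662109375, 53.461639404296875), (118.6136703491211, 493.9309387207031), 48.63825988769531)
bed 1364 ((681.2759399414062, 19.747344970703125), (102.2323226928711, 394.943359375), 54.070064544677734)
side part z 0.019 210 0.0266 (439.1717529296875, -311.834228515625) (40.855125427246094, 58.183021545410156) 23.771869659423828 [ 0.4396 -0.3108  0.0264]
side part z 0.044 211 0.0512 (462.27459716796875, -361.063720703125) (43.10637664794922, 65.98208618164062) 21.06386375427246 [ 0.461  -0.3585  0.0512]
side plate 3261 ((621.2059326171875, 38.85124206542969), (108.49470520019531, 474.1964416503906), 50.99435806274414)
bed 1323 ((642.9886474609375, -106.55984497070312), (327.8067932128906, 372.95989990234375), 61.84765625)
```

View pics/crop1.png

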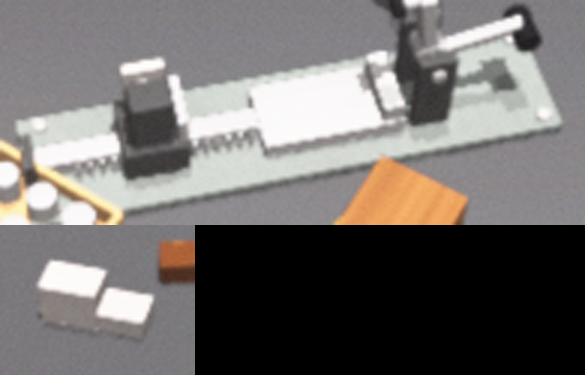

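The crop confirms the block: silver, stepped, low end towards image right. The clamp is open: arm upright, handle out at +y.

Add to h.py:
```python
def plan(x,y,z,yaw,s=None):
    "mm, deg, tool down -> rows in the tool axes"
    s=s or r.state(); T=q2R(s["orientation"]); a=np.radians(yaw)
    G=np.array([[np.cos(a),np.sin(a),0],[np.sin(a),-np.cos(a),0],[0,0,-1]]).T
    rv=R.from_matrix(T.T@G).as_rotvec(); d=T.T@(np.array([x,y,z])-np.array(s["eef_pos"])*1000)
    print("turn",rv.round(3),"shift",d.round(1),"rows",max(np.linalg.norm(d)/41.7,np.degrees(np.linalg.norm(rv))/7.16).round(1))
def st():
    s=r.state(); print("t",round(s["time"],2),"tcp",(s["eef_pos"]*1000).round(1),"yaw",np.degrees(np.arctan2(*q2R(s["orientation"])[[1,0],0])).round(2),"F",s["force"].round(1),"w",round(s["width"]*85,1))
    return s
```

```text
(no output)
```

Emit:
carry_out:
  steps: "0 0 0.4 -733 533 -20 1;0 0 0.4 -733 533 -20 1;0 0 0.4 -733 533 -20 1;0 0 0.4 -733 533 -20 1;0 0 0.4 -733 533 -20 1;0 0 0.4 -733 533 -20 1;0 0 0.4 -733 533 -20 1;0 0 0.4 -733 533 -20 1"

```text
time: 0.77
eef_pos: [0.2717, 0.2055, 0.2386]
orientation: [0.001, 0.909, 0.418, -0.001]
force: [1.6, 0.5, 1.0]
width: 0.998
```

```bash
python3 -c "
from h import *
st();plan(452,-337,230,24)"
```

```text
t 0.77 tcp [271.7 205.5 238.6] yaw 49.4 F [1.6 0.5 1. ] w 84.8
turn [0.001 0.001 0.443] shift [-294.6  489.9    9.4] rows 13.7
```

Emit:
carry_out:
  steps: "0 0 0.443 -294 490 0 1;0 0 0.443 -294 490 0 1;0 0 0.443 -294 490 0 1;0 0 0.443 -294 490 0 1;0 0 0.443 -294 490 0 1;0 0 0.443 -294 490 0 1;0 0 0.443 -294 490 0 1;0 0 0.443 -294 490 0 1"

```text
time: 1.43
eef_pos: [0.3768, -0.1113, 0.239]
orientation: [0.001, 0.978, 0.208, -0.0]
force: [1.8, -0.4, 0.1]
width: 1.005
```

```bash
python3 -c "
from h import *
st();plan(452,-337,230,24)"
```

```text
t 1.43 tcp [ 376.8 -111.3  239. ] yaw 23.96 F [ 1.8 -0.4  0.1] w 85.4
turn [ 0.001  0.001 -0.001] shift [-23.  236.8   9.3] rows 5.7
```

Emit:
carry_out:
  steps: "0 0 0 -23 237 0 1;0 0 0 -23 237 0 1;0 0 0 -23 237 0 1;0 0 0 -23 237 0 1;0 0 0 -23 237 0 1;0 0 0 -23 237 0 1;0 0 0 -23 237 0 1;0 0 0 -23 237 0 1"

```text
time: 2.1
eef_pos: [0.4517, -0.3383, 0.238]
orientation: [-0.0, 0.978, 0.206, -0.001]
force: [1.0, 0.3, 0.9]
width: 1.001
```

```bash
cat >> h.py <<'E'
def rect(W,m,lo,hi,lab):
    z=W[...,2]; k=(m&(z>lo)&(z<hi)).astype(np.uint8)
    n,l,s,c=cv2.connectedComponentsWithStats(k); i=1+np.argmax(s[1:,4]); Q=W[l==i]
    a=cv2.minAreaRect(Q[:,:2].astype(np.float32)*1000); print(lab,len(Q),"z",np.median(Q[:,2]).round(4),np.round(a[0],1),np.round(a[1],1),round(a[2],2)); return a,l==i
E
python3 - <<'E'
from h import *
st(); p,d,K,o,M=snap("wrist"); W=cloud(d,K,o,M); save("w1.png",p); print(o,M.round(2))
hsv=cv2.cvtColor(p,cv2.COLOR_RGB2HSV); m=(hsv[...,1]<50)
rect(W,m,.045,.056,"tall");rect(W,m,.020,.031,"low")
E
```

```text
t 2.1 tcp [ 451.7 -338.3  238. ] yaw 23.83 F [1.  0.3 0.9] w 85.1
[ 0.42318128 -0.27271063  0.37999229] [[ 0.92  0.39  0.11]
 [ 0.4  -0.88 -0.26]
 [-0.    0.28 -0.96]]
tall 2156 z 0.0491 [ 460.2 -358. ] [40.  60.7] 24.65
low 2552 z 0.029 [ 837.2 -552.7] [ 76.9 106.9] 55.9
```

View pics/w1.png

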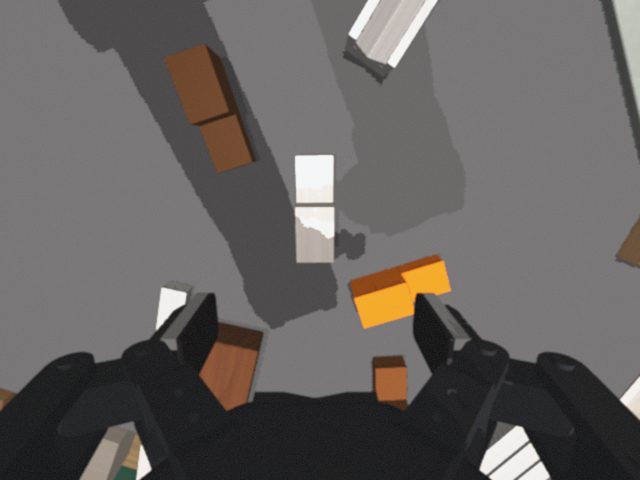

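The wrist view shows the silver block at (315,210), low step up-image. The tall top measures 40.0 x 60.7 mm at z 49 mm, as described. The orange block near (400,290) is clear of the jaws.

```bash
python3 -c "
from h import *
plan(454.8,-346.2,16,24.65)"
```

```text
turn [-0.001  0.001 -0.013] shift [ -0.3  10.1 222.3] rows 5.3
```

Emit:
carry_out:
  steps: "0 0 -0.014 0 10 42 1;0 0 -0.014 0 10 84 1;0 0 -0.014 0 10 125 1;0 0 -0.014 0 10 166 1;0 0 -0.014 0 10 200 1;0 0 -0.014 0 10 222 1;0 0 -0.014 0 10 222 1;0 0 -0.014 0 10 222 1"

```text
time: 2.82
eef_pos: [0.4542, -0.3438, 0.0159]
orientation: [-0.002, 0.977, 0.215, -0.002]
force: [-0.1, 0.3, 0.1]
width: 0.997
```

Emit:
carry_out:
  steps: "0 0 0 0 0 0 0.3;0 0 0 0 0 0 0.3;0 0 0 0 0 0 0.3;0 0 0 0 0 0 0.3;0 0 0 0 0 0 0.3;0 0 0 0 0 0 0.3"
  newtons: 50

```text
time: 3.32
eef_pos: [0.4547, -0.3451, 0.0179]
orientation: [-0.0, 0.977, 0.214, -0.001]
force: [-2.0, -0.0, 7.3]
width: 0.463
```

```bash
python3 -c "
from h import *
st()"
```

```text
t 3.32 tcp [ 454.7 -345.1   17.9] yaw 24.77 F [-2.  -0.   7.3] w 39.3
```

```bash
python3 -c "
from h import *
plan(656,10,260,51)"
```

```text
turn [-0.002  0.002 -0.458] shift [ 331.  -238.4 -242.6] rows 11.4
```

Emit:
carry_out:
  steps: "0 0 0 0 0 -20 0.3;0 0 0 0 0 -60 0.3;0 0 0 0 0 -100 0.3;0 0 0 0 0 -140 0.3;0 0 0 0 0 -180 0.3;0 0 0 0 0 -210 0.3;0 0 0 0 0 -242 0.3;0 0 0 0 0 -242 0.3"

```text
time: 3.98
eef_pos: [0.4574, -0.3471, 0.2668]
orientation: [0.004, 0.977, 0.214, 0.002]
force: [1.4, -1.2, -5.6]
width: 0.461
```

```bash
python3 -c "
from h import *
st();plan(656,10,260,51)"
```

```text
t 3.98 tcp [ 457.4 -347.1  266.8] yaw 24.77 F [ 1.4 -1.2 -5.6] w 39.2
turn [ 0.009  0.001 -0.458] shift [ 329.9 -241.1    5.2] rows 9.8
```

Emit:
carry_out:
  steps: "0 0 -0.458 330 -241 4 0.3;0 0 -0.458 330 -241 4 0.3;0 0 -0.458 330 -241 4 0.3;0 0 -0.458 330 -241 4 0.3;0 0 -0.458 330 -241 4 0.3;0 0 -0.458 330 -241 4 0.3;0 0 -0.458 330 -241 4 0.3;0 0 -0.458 330 -241 4 0.3"

```text
time: 4.65
eef_pos: [0.6189, -0.0528, 0.2589]
orientation: [0.003, 0.903, 0.431, -0.001]
force: [0.7, -0.6, -5.4]
width: 0.46
```

```bash
python3 -c "
from h import *
st();plan(656,10,260,51)"
```

```text
t 4.65 tcp [618.9 -52.8 258.9] yaw 51.01 F [ 0.7 -0.6 -5.4] w 39.1
turn [0.005 0.004 0.   ] shift [ 72.1 -10.7  -1.4] rows 1.7
```

Emit:
carry_out:
  steps: "0 0 0 36 -5 -1 0.3;0 0 0 72 -11 -1 0.3;0 0 0 72 -11 -1 0.3;0 0 0 72 -11 -1 0.3;0 0 0 72 -11 -1 0.3"

```text
time: 5.07
eef_pos: [0.6546, 0.0102, 0.2575]
orientation: [0.003, 0.902, 0.431, -0.002]
force: [-0.4, -0.5, -5.4]
width: 0.461
```

Run:
```python
from h import *
st(); p,d,K,o,M=snap("wrist"); W=cloud(d,K,o,M); save("w2.png",p); np.savez("w2.npz",p=p,W=W); print(o)
hsv=cv2.cvtColor(p,cv2.COLOR_RGB2HSV); m=(hsv[...,1]<90)
rect(W,m,.025,.035,"bed");rect(W,m,.008,.016,"plate");rect(W,m,.046,.054,"stop")
```

```text
t 5.07 tcp [654.6  10.2 257.5] yaw 51.04 F [-0.4 -0.5 -5.4] w 39.2
[0.59950964 0.05648213 0.39920392]
bed 4166 z 0.0292 [584.8  70. ] [64.1 70.8] 51.19
plate 6313 z 0.0112 [557.1  92.4] [110.1 161.9] 51.2
stop 1279 z 0.0492 [553.   95.5] [59.8 18.3] 52.06
```

View pics/w2.png

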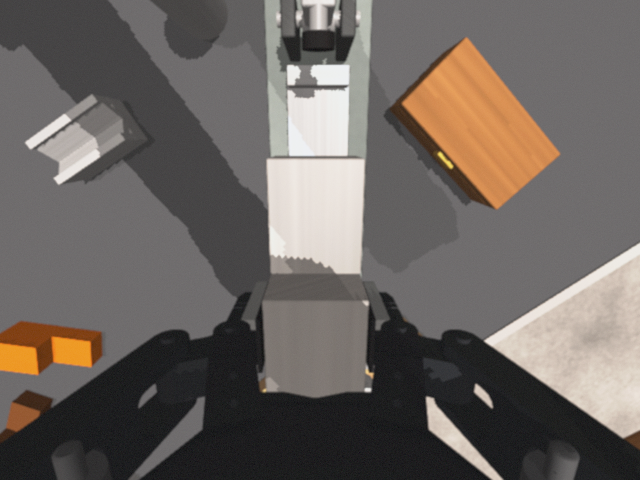

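The wrist view shows the block level in the jaws, low step up-image at (315,215), with the bed at (318,120) and the fixed stop at (318,75) in line ahead. Bed 64.1 wide and stop 59.8 x 18.3 match the description. Now checking the part in the hand.

Run:
```python
from h import *
z=np.load("w2.npz");W=z["W"]; hsv=cv2.cvtColor(z["p"],cv2.COLOR_RGB2HSV); m=(hsv[...,2]>70)
rm=np.zeros_like(m); rm[140:295,262:370]=1
rect(W,m&rm,.255,.276,"low top")
Q=W[165:265,275:358].reshape(-1,3); A=np.c_[Q[:,:2],np.ones(len(Q))]; print("tilt",np.linalg.lstsq(A,Q[:,2],rcond=None)[0])
# far edge
a=np.radians(51.2); D=np.array([-np.sin(a),np.cos(a)]);X=np.array([np.cos(a),np.sin(a)]); O=np.array([560.,89.9])
def fx(P): return np.array([(P-O)@X,(P-O)@D]).round(1)
for n,p in(("tcp",np.array([654.6,10.2])),): print(n,fx(p))
k=m&rm&(W[...,2]>.255)&(W[...,2]<.276); P=W[k][:,:2]*1000-O
print("low x",np.percentile(P@X,[1,99]),"y",np.percentile(P@D,[1,99]))
```

```text
low top 12306 z 0.2637 [625.3  34.7] [48.  54.4] 50.99
 ** On entry to DLASCL parameter number  4 had an illegal value
 ** On entry to DLASCL parameter number  4 had an illegal valueTraceback (most recent call last):
  File "<stdin>", line 5, in <module>
    x, resids, rank, s = _umath_linalg.lstsq(a, b, rcond,
                         ~~~~~~~~~~~~~~~~~~~^^^^^^^^^^^^^
                                             signature=signature)
                                             ^^^^^^^^^^^^^^^^^^^^
    raise LinAlgError("SVD did not converge in Linear Least Squares")
numpy.linalg.LinAlgError: SVD did not converge in Linear Least Squares
```

Run:
```python
from h import *
z=np.load("w2.npz");W=z["W"]
a=np.radians(51.2); D=np.array([-np.sin(a),np.cos(a)]);X=np.array([np.cos(a),np.sin(a)]); O=np.array([560.,89.9])
B=W[145:255,255:375].reshape(-1,3); B=B[(B[:,2]>.258)&(B[:,2]<.27)]
A=np.c_[B[:,:2],np.ones(len(B))]; print(len(B),"tilt along x,y",np.linalg.lstsq(A,B[:,2],rcond=None)[0][:2]@np.c_[X,D])
P=B[:,:2]*1000-O
print("low x",np.percentile(P@X,[.5,99.5]).round(1),"far y",np.percentile(P@D,[99.5]).round(1), "tcp",((np.array([654.6,10.2])-O)@np.c_[X,D]).round(1))
```

```text
9323 tilt along x,y [-0.0044891  -0.00995287]
low x [-21.6  17.8] far y [-58.3] tcp [  -2.8 -123.7]
```

```bash
python3 -c "
from h import *
plan(612.8,46.3,60,51.2)"
```

```text
turn [ 0.003  0.006 -0.004] shift [  3.4 -56.3 197.9] rows 4.9
```

Emit:
carry_out:
  steps: "0.003 0.006 -0.004 2 -30 0 0.3;0.003 0.006 -0.004 3.4 -56.3 20 0.3;0.003 0.006 -0.004 3.4 -56.3 60 0.3;0.003 0.006 -0.004 3.4 -56.3 100 0.3;0.003 0.006 -0.004 3.4 -56.3 140 0.3;0.003 0.006 -0.004 3.4 -56.3 175 0.3;0.003 0.006 -0.004 3.4 -56.3 198 0.3;0.003 0.006 -0.004 3.4 -56.3 198 0.3"

```text
time: 5.78
eef_pos: [0.6079, 0.0446, 0.0543]
orientation: [-0.002, 0.902, 0.431, -0.004]
force: [-2.1, -0.3, -5.5]
width: 0.461
```

```bash
python3 -c "
from h import *
st();plan(612.8,46.3,47.5,51.2)"
```

```text
t 5.78 tcp [607.9  44.6  54.3] yaw 51.05 F [-2.1 -0.3 -5.5] w 39.2
turn [-0.007  0.006 -0.003] shift [4.5 2.8 6.7] rows 0.2
```

Emit:
carry_out:
  steps: "-0.007 0.006 -0.003 4.5 2.8 0 0.3;-0.007 0.006 -0.003 4.5 2.8 0 0.3;-0.007 0.006 -0.003 4.5 2.8 0 0.3"

```text
time: 6.03
eef_pos: [0.6143, 0.0458, 0.0562]
orientation: [0.001, 0.902, 0.432, 0.001]
force: [-0.1, 0.1, -5.3]
width: 0.457
```

```bash
python3 -c "
from h import *
st();plan(612.8,46.3,47.5,51.2)"
```

```text
t 6.03 tcp [614.3  45.8  56.2] yaw 51.18 F [-0.1  0.1 -5.3] w 38.8
turn [ 0.002 -0.002 -0.   ] shift [-0.6 -1.6  8.7] rows 0.2
```

Emit:
carry_out:
  steps: "0 0 0 -0.6 -1.6 5 0.3;0 0 0 -0.6 -1.6 8 0.3;0 0 0 -0.6 -1.6 9 0.3;0 0 0 -0.6 -1.6 9 0.3"

```text
time: 6.37
eef_pos: [0.6139, 0.0463, 0.0485]
orientation: [0.001, 0.902, 0.432, 0.002]
force: [1.1, 1.0, 0.4]
width: 0.455
```

```bash
python3 -c "
from h import *
st();plan(612.8,46.3,47.5,51.2)"
```

```text
t 6.37 tcp [613.9  46.3  48.5] yaw 51.19 F [1.1 1.  0.4] w 38.6
turn [ 0.005 -0.003 -0.   ] shift [-0.6 -0.9  1. ] rows 0.0
```

Weight is off the hand, so it's on the bed. Opening and rising.

Emit:
carry_out:
  steps: "0 0 0 0 0 0 1;0 0 0 0 0 0 1;0 0 0 0 0 0 1;0 0 0 0 0 0 1;0 0 0 0 0 -40 1;0 0 0 0 0 -80 1;0 0 0 0 0 -120 1;0 0 0 0 0 -160 1"

```text
time: 7.03
eef_pos: [0.6125, 0.0463, 0.2102]
orientation: [0.001, 0.902, 0.432, 0.002]
force: [-0.1, 0.4, 0.4]
width: 1.005
```

```bash
cat >> h.py <<'E'
_a=np.radians(51.2); FX=np.array([np.cos(_a),np.sin(_a)]);FY=np.array([-np.sin(_a),np.cos(_a)]); FO=np.array([560.,89.9])
def f2w(x,y): return FO+x*FX+y*FY
def w2f(W): return np.stack([(W[...,:2]*1000-FO)@FX,(W[...,:2]*1000-FO)@FY,W[...,2]*1000],-1)
def fplan(x,y,z): plan(*f2w(x,y),z,51.2)
def fst(): s=st(); print("fixture tcp",w2f(s["eef_pos"]).round(1))
E
python3 -c "
from h import *
fst();fplan(0,-240,250)"
```

```text
t 7.03 tcp [612.5  46.3 210.2] yaw 51.19 F [-0.1  0.4  0.4] w 85.4
fixture tcp [ -1.  -68.2 210.2]
turn [ 0.004 -0.003 -0.   ] shift [  1.2 171.9 -39. ] rows 4.2
```

Emit:
carry_out:
  steps: "0 0 0 1 40 -39 1;0 0 0 1 80 -39 1;0 0 0 1 120 -39 1;0 0 0 1 155 -39 1;0 0 0 1 172 -39 1;0 0 0 1 172 -39 1;0 0 0 1 172 -39 1"

```text
time: 7.62
eef_pos: [0.747, -0.0615, 0.2484]
orientation: [0.001, 0.902, 0.431, 0.002]
force: [-0.5, 0.1, -0.6]
width: 1.003
```

Run:
```python
from h import *
fst(); p,d,K,o,M=snap("wrist"); W=cloud(d,K,o,M); save("w3.png",p); F=w2f(W); np.savez("w3.npz",p=p,F=F)
m=(np.abs(F[...,0])<40)&(F[...,1]>-300)&(F[...,1]<10)
for lo,hi,l in((72,82,"slider face top 78"),(100,110,"grip 105"),(76,85,"part tall 80"),(51,59,"part low 55"),(26,33,"bed")):
    k=m&(F[...,2]>lo)&(F[...,2]<hi)
    n,lab,s,c=cv2.connectedComponentsWithStats(k.astype(np.uint8))
    for i in range(1,n):
        if s[i,4]>60:
            Q=F[lab==i]; a=cv2.minAreaRect(Q[:,:2].astype(np.float32)); print(l,s[i,4],np.median(Q[:,2]).round(1),np.percentile(Q[:,0],[1,99]).round(1),np.percentile(Q[:,1],[1,99]).round(1),round(a[2],1),s[i,:4])
```

```text
t 7.62 tcp [747.  -61.5 248.4] yaw 51.11 F [-0.5  0.1 -0.6] w 85.2
fixture tcp [  -0.8 -240.6  248.4]
slider face top 78 3537 79.2 [-18.8  20.4] [-112.6  -60.1] 0.2 [291   0  49  74]
slider face top 78 484 77.2 [-24.2  24. ] [-177.3 -170.1] 89.8 [288 142  54   9]
grip 105 496 103.9 [-25.1 -15.1] [-216.7 -182.1] 89.9 [285 157  13  42]
grip 105 1444 104.0 [-5.  24.3] [-217.1 -182.2] 89.9 [309 157  35  42]
part tall 80 3500 79.2 [-18.8  20.4] [-112.4  -60.1] 0.2 [291   0  49  73]
part tall 80 450 77.3 [-24.3  23.9] [-177.2 -170.1] 89.8 [288 142  54   9]
part low 55 61 54.8 [-18.2  19.5] [-112.7 -112.3] 0.1 [294  76  43   2]
bed 748 29.2 [-31.8 -22.2] [-104.5  -42.9] 0.1 [281   0  12  75]
bed 589 29.2 [24.4 31.9] [-104.7  -42.7] 90.0 [339   0  10  75]
bed 1199 29.2 [-9.9  9.9] [-169.4 -112.7] 0.3 [304  81  21  61]
bed 1299 29.1 [-10.1  38.6] [-298.9 -230.5] 84.6 [301 198  50  62]
```

View pics/w3.png

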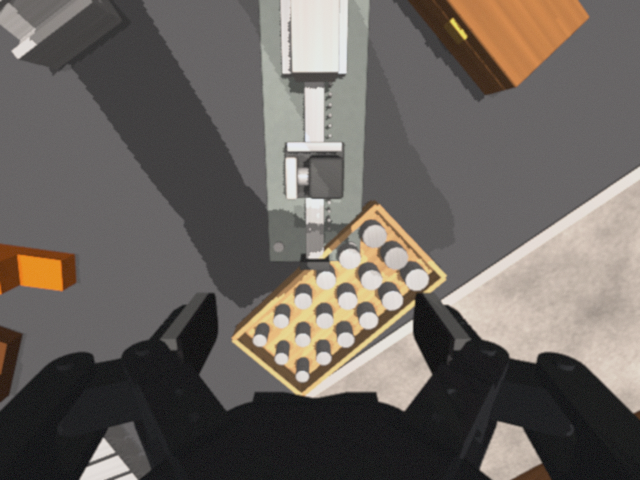

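The wrist view shows the block seated level (z 79-80, centred within 1 mm, rear end at y -112.6, about 2.6 mm short of home). The slider's stop face is at y -170 (v about 0.040), with the release plate at (291,177) and the fixed grip at (326,177). The cylinder tray is at (340,300), so there's room for the jaws.

```bash
python3 -c "
from h import *
fplan(4,-199.6,62)"
```

```text
turn [ 0.002 -0.002 -0.   ] shift [  3.9 -40.4 186.9] rows 4.6
```

Emit:
carry_out:
  steps: "0 0 0 4 -40.4 0 1;0 0 0 4 -40.4 20 1;0 0 0 4 -40.4 60 1;0 0 0 4 -40.4 90 1;0 0 0 4 -40.4 110 1;0 0 0 4 -40.4 120 1;0 0 0 4 -40.4 120 1"

```text
time: 8.25
eef_pos: [0.7154, -0.0305, 0.1267]
orientation: [-0.001, 0.902, 0.433, -0.0]
force: [0.2, 0.2, -0.0]
width: 0.996
```

```bash
python3 -c "
from h import *
fst();fplan(4,-199.6,62)"
```

```text
t 8.25 tcp [715.4 -30.5 126.7] yaw 51.25 F [ 0.2  0.2 -0. ] w 84.7
fixture tcp [   3.5 -196.5  126.7]
turn [-0.002 -0.     0.001] shift [ 0.5  3.2 64.7] rows 1.6
```

Emit:
carry_out:
  steps: "0 0 0 0.5 3 30 1;0 0 0 0.5 3 55 1;0 0 0 0.5 3 65 1;0 0 0 0.5 3 65 1;0 0 0 0.5 3 65 1"

```text
time: 8.67
eef_pos: [0.7185, -0.0317, 0.0632]
orientation: [-0.001, 0.902, 0.433, 0.0]
force: [0.4, 0.7, 0.7]
width: 1.002
```

```bash
python3 -c "
from h import *
fst();fplan(4,-199.6,62)"
```

```text
t 8.67 tcp [718.5 -31.7  63.2] yaw 51.27 F [0.4 0.7 0.7] w 85.2
fixture tcp [   4.5 -199.7   63.2]
turn [-0.001 -0.001  0.001] shift [-0.5 -0.1  1.2] rows 0.0
```

Emit:
carry_out:
  steps: "0 0 0 -0.5 0 1 0.35;0 0 0 -0.5 0 1 0.35;0 0 0 -0.5 0 1 0.35;0 0 0 -0.5 0 1 0.35;0 0 0 -0.5 0 1 0.35;0 0 0 -0.5 0 1 0.35;0 0 0 -0.5 0 1 0.35"
  newtons: 40

```text
time: 9.25
eef_pos: [0.7189, -0.0337, 0.0646]
orientation: [0.002, 0.902, 0.433, 0.0]
force: [-1.4, -3.1, 7.4]
width: 0.476
```

```bash
python3 -c "
from h import *
fst();fplan(4,-160,62)"
```

```text
t 9.25 tcp [718.9 -33.7  64.6] yaw 51.25 F [-1.4 -3.1  7.4] w 40.5
fixture tcp [   3.2 -201.3   64.6]
turn [0.003 0.001 0.001] shift [  0.8 -41.3   2.4] rows 1.0
```

Emit:
carry_out:
  steps: "0 0 0 0 -5 0 0.35;0 0 0 0 -12 0 0.35;0 0 0 0 -20 0 0.35;0 0 0 0 -28 0 0.35;0 0 0 0 -36 0 0.35;0 0 0 0 -44 0 0.35;0 0 0 0 -50 0 0.35;0 0 0 0 -50 0 0.35"

```text
time: 9.92
eef_pos: [0.6784, -0.0012, 0.0646]
orientation: [0.001, 0.901, 0.433, -0.0]
force: [-0.6, 1.2, -0.3]
width: 0.475
```

```bash
python3 -c "
from h import *
fst();fplan(3.5,-140,64)"
```

```text
t 9.92 tcp [678.4  -1.2  64.6] yaw 51.31 F [-0.6  1.2 -0.3] w 40.4
fixture tcp [   3.2 -149.4   64.6]
turn [0.002 0.002 0.002] shift [ 0.3 -9.4  0.6] rows 0.2
```

Emit:
carry_out:
  steps: "0 0 0 0 -3 0 0.35;0 0 0 0 -5 0 0.35;0 0 0 0 -7 0 0.35;0 0 0 0 -8 0 0.35;0 0 0 0 -9 0 0.35;0 0 0 0 -9 0 0.35"

```text
time: 10.42
eef_pos: [0.6721, 0.0039, 0.0646]
orientation: [0.002, 0.902, 0.433, 0.0]
force: [5.0, -1.7, -3.6]
width: 0.475
```

Run:
```python
from h import *
fst(); p,d,K,o,M=snap("wrist"); W=cloud(d,K,o,M); F=w2f(W); save("w4.png",p)
s=r.state(); print("Fy fixture",s["force"][:2]@FY, s["force"][:2]@FX)
m=(np.abs(F[...,0])<25)&(F[...,1]<20)&(F[...,1]>-200)
for l,h in((51,58),(46.5,51),(76,85)):
    Q=F[m&(F[...,2]>l)&(F[...,2]<h)]; print(l,len(Q),np.percentile(Q,[1,50,99],axis=0).round(1).tolist() if len(Q) else "")
```

```text
t 10.42 tcp [672.1   3.9  64.6] yaw 51.29 F [ 5.  -1.7 -3.6] w 40.4
fixture tcp [   3.2 -141.2   64.6]
Fy fixture -4.207466130617467 1.5641991135669617
51 8182 [[-18.9, -46.2, 52.6], [0.7, -30.5, 54.2], [20.2, -16.3, 55.8]]
46.5 247 [[-25.0, -139.7, 47.5], [-21.3, -131.6, 49.2], [24.8, -110.2, 50.6]]
76 19913 [[-21.4, -122.7, 76.4], [0.5, -82.0, 79.2], [20.9, -50.8, 83.4]]
```

Emit:
carry_out:
  steps: "0 0 0 0 -2 0 0.35;0 0 0 0 -3 0 0.35;0 0 0 0 -4 0 0.35;0 0 0 0 -4 0 0.35"

```text
time: 10.8
eef_pos: [0.6721, 0.0039, 0.0647]
orientation: [0.005, 0.902, 0.432, 0.002]
force: [12.5, -7.7, -11.1]
width: 0.48
```

Run:
```python
from h import *
fst(); s=r.state(); print("Fy fixture",s["force"][:2]@FY, s["force"][:2]@FX)
```

```text
t 10.8 tcp [672.1   3.9  64.7] yaw 51.19 F [ 12.5  -7.7 -11.1] w 40.8
fixture tcp [   3.2 -141.3   64.7]
Fy fixture -14.535804141271731 1.825825303409485
```

Stop is firm at 14.5 N with no further motion: block home. Letting the release spring out under a light push, then rising.

Emit:
carry_out:
  steps: "0 0 0 0 -1 0 0.35;0 0 0 0 -1 0 0.6;0 0 0 0 -1 0 1;0 0 0 0 -1 0 1;0 0 0 0 0 0 1;0 0 0 0 0 -30 1;0 0 0 0 0 -70 1;0 0 0 0 0 -110 1"

```text
time: 11.47
eef_pos: [0.6702, 0.0055, 0.1751]
orientation: [0.003, 0.902, 0.432, 0.001]
force: [1.0, -0.5, 0.1]
width: 1.005
```

Emit:
carry_out:
  steps: "0 0 0 0 20 -40 1;0 0 0 0 60 -70 1;0 0 0 0 90 -75 1;0 0 0 0 90 -75 1;0 0 0 0 90 -75 1"

```text
time: 11.88
eef_pos: [0.7419, -0.0516, 0.251]
orientation: [0.004, 0.902, 0.431, 0.002]
force: [-0.1, 0.4, -0.4]
width: 1.003
```

Run:
```python
from h import *
fst(); p,d,K,o,M=snap("wrist"); W=cloud(d,K,o,M); F=w2f(W); save("w5.png",p)
m=(np.abs(F[...,0])<40)&(F[...,1]<20)&(F[...,1]>-300)
for l,h,n in((51,58,"low"),(46.5,51,"stop"),(75,84,"tall+face"),(100,110,"grips")):
    k=(m&(F[...,2]>l)&(F[...,2]<h)).astype(np.uint8); c,lab,s,_=cv2.connectedComponentsWithStats(k)
    for i in range(1,c):
        if s[i,4]>60: Q=F[lab==i]; print(n,s[i,4],np.percentile(Q,[1,50,99],axis=0).round(1).tolist())
```

```text
t 11.88 tcp [741.9 -51.6 251. ] yaw 51.12 F [-0.1  0.4 -0.4] w 85.3
fixture tcp [   3.7 -230.4  251. ]
stop 680 [[-28.5, -165.2, 47.2], [-2.3, -160.3, 49.1], [29.8, -112.8, 50.7]]
stop 134 [[-17.0, -128.9, 47.6], [-11.6, -123.3, 49.3], [-6.8, -118.0, 50.6]]
tall+face 4449 [[-21.1, -117.4, 75.7], [0.8, -83.3, 79.0], [21.3, -50.5, 80.9]]
grips 567 [[-25.0, -157.5, 101.5], [-19.9, -139.5, 104.0], [-15.2, -122.1, 105.9]]
grips 1639 [[-4.5, -157.6, 101.3], [10.3, -139.6, 104.0], [24.4, -122.8, 105.8]]
```

View pics/w5.png

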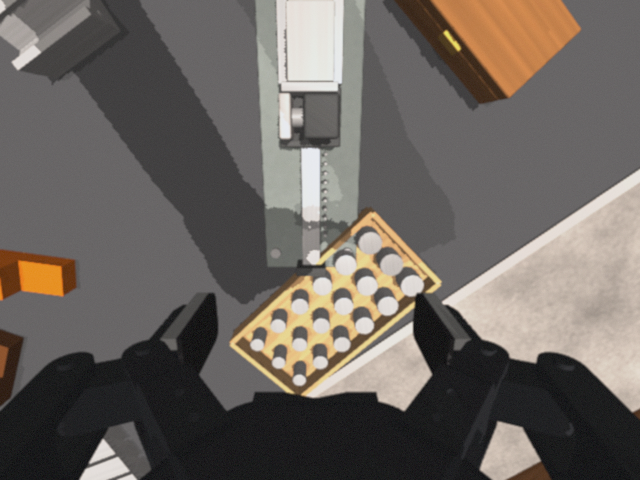

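The slider is at y -110 (moved 60 mm), the release plate is back out at x -25, and the block is home between the stops. Next is the clamp handle; I'm locating it and the cylinder from the first scene pictures.

Run:
```python
from h import *
for n in("scene","side"):
    z=np.load(n+"0.npz"); F=w2f(cloud(z['d'],z['K'],z['o'],z['M'])); v=cv2.cvtColor(z['p'],cv2.COLOR_RGB2HSV)[...,2]
    k=(np.abs(F[...,0])<40)&(F[...,1]>100)&(F[...,1]<160)&(F[...,2]>50); print(n,"handle",k.sum(),np.percentile(F[k],[2,50,98],axis=0).round(0).tolist())
    k=(F[...,2]>152)&(F[...,2]<166)&(F[...,0]<-50)&(F[...,0]>-250)&(abs(F[...,1])<200);print("cyl",k.sum(),np.percentile(F[k],[2,50,98],axis=0).round(0).tolist())
fplan(0,128,250)
```

```text
scene handle 165 [[-16.0, 101.0, 81.0], [5.0, 122.0, 96.0], [20.0, 137.0, 102.0]]
cyl 251 [[-142.0, 51.0, 153.0], [-117.0, 73.0, 160.0], [-95.0, 98.0, 164.0]]
side handle 256 [[-19.0, 101.0, 83.0], [1.0, 127.0, 97.0], [16.0, 139.0, 103.0]]
cyl 383 [[-145.0, 52.0, 155.0], [-119.0, 77.0, 161.0], [-97.0, 99.0, 164.0]]
turn [ 0.005  0.001 -0.   ] shift [  -3.6 -356.3   -2. ] rows 8.5
```

Emit:
carry_out:
  steps: "0 0 0 -3.6 -356 -2 1;0 0 0 -3.6 -356 -2 1;0 0 0 -3.6 -356 -2 1;0 0 0 -3.6 -356 -2 1;0 0 0 -3.6 -356 -2 1;0 0 0 -3.6 -356 -2 1;0 0 0 -3.6 -356 -2 1;0 0 0 -3.6 -356 -2 1"

```text
time: 12.6
eef_pos: [0.4738, 0.1574, 0.2492]
orientation: [0.002, 0.902, 0.432, 0.0]
force: [-0.2, 1.1, 0.1]
width: 1.003
```

```bash
python3 -c "
from h import *
fst();fplan(0,130,120)"
```

```text
t 12.6 tcp [473.8 157.4 249.2] yaw 51.25 F [-0.2  1.1  0.1] w 85.2
fixture tcp [ -1.4 109.5 249.2]
turn [0.003 0.002 0.001] shift [  1.6 -20.9 129.1] rows 3.1
```

Emit:
carry_out:
  steps: "0.003 0.002 0 1.6 -21 0 1;0.003 0.002 0 1.6 -21 40 1;0.003 0.002 0 1.6 -21 80 1;0.003 0.002 0 1.6 -21 115 1;0.003 0.002 0 1.6 -21 129 1;0.003 0.002 0 1.6 -21 129 1;0.003 0.002 0 1.6 -21 129 1"

```text
time: 13.18
eef_pos: [0.456, 0.1716, 0.1195]
orientation: [-0.001, 0.901, 0.433, -0.001]
force: [-0.3, -0.2, 0.3]
width: 1.002
```

```bash
python3 -c "
from h import *
fst();fplan(0,130,67)"
```

```text
t 13.18 tcp [456.  171.6 119.5] yaw 51.31 F [-0.3 -0.2  0.3] w 85.1
fixture tcp [ -1.5 132.2 119.5]
turn [-0.002  0.002  0.002] shift [ 1.6  2.3 52.5] rows 1.3
```

Emit:
carry_out:
  steps: "0 0 0 1.6 2.3 25 1;0 0 0 1.6 2.3 45 1;0 0 0 1.6 2.3 52.5 1;0 0 0 1.6 2.3 52.5 1;0 0 0 1.6 2.3 52.5 0.3;0 0 0 1.6 2.3 52.5 0.3;0 0 0 1.6 2.3 52.5 0.3;0 0 0 1.6 2.3 52.5 0.3"
  newtons: 25

```text
time: 13.85
eef_pos: [0.4594, 0.1714, 0.0681]
orientation: [-0.0, 0.901, 0.433, -0.001]
force: [-11.6, -10.6, 18.5]
width: 0.457
```

Emit:
carry_out:
  steps: "0 0 0 0 0 0 0.3;0 0 0 0 0 0 0.3;0 0 0 0 0 0 0.3"

```text
time: 14.1
eef_pos: [0.4584, 0.1701, 0.0682]
orientation: [0.001, 0.902, 0.433, -0.002]
force: [-3.8, -4.5, 2.7]
width: 0.418
```

```bash
python3 -c "
from h import *
fst()
for q in (1.45,1.2,1.0,.8,.6,.4,.2,0,-.05):
  a=1.658+q; print(q,np.round([45-85*np.cos(a)-130.4, 85*np.sin(a)-2.8],1))"
```

```text
t 14.1 tcp [458.4 170.1  68.2] yaw 51.28 F [-3.8 -4.5  2.7] w 35.5
fixture tcp [ -1.2 129.4  68.2]
1.45 [-0.4  0.1]
1.2 [-3.8 21. ]
1.0 [-10.1  36.7]
0.8 [-19.5  50.9]
0.6 [-31.5  62.9]
0.4 [-45.6  72.3]
0.2 [-61.3  78.7]
0 [-78.   81.9]
-0.05 [-82.2  82.1]
```

Emit:
carry_out:
  steps: "0 0 0 0 1 -10 0.3;0 0 0 0 3.5 -21 0.3;0 0 0 0 6.5 -29 0.3;0 0 0 0 10 -37 0.3;0 0 0 0 14.5 -44 0.3;0 0 0 0 19.5 -51 0.3;0 0 0 0 25.5 -57 0.3;0 0 0 0 31.5 -63 0.3"

```text
time: 14.77
eef_pos: [0.4829, 0.1502, 0.1315]
orientation: [0.001, 0.901, 0.433, -0.002]
force: [-0.4, -1.4, -5.9]
width: 0.42
```

```bash
python3 -c "
from h import *
fst()"
```

```text
t 14.77 tcp [482.9 150.2 131.5] yaw 51.29 F [-0.4 -1.4 -5.9] w 35.7
fixture tcp [ -1.3  97.9 131.5]
```

Emit:
carry_out:
  steps: "0 0 0 0 7 -5 0.3;0 0 0 0 14 -9.2 0.3;0 0 0 0 22 -12.8 0.3;0 0 0 0 30 -15.5 0.3;0 0 0 0 38 -17.5 0.3;0 0 0 0 46 -18.8 0.3;0 0 0 0 48 -18.9 0.3;0 0 0 0 48 -18.9 0.3"

```text
time: 15.43
eef_pos: [0.5215, 0.1193, 0.1508]
orientation: [0.001, 0.902, 0.432, -0.002]
force: [-2.1, -3.2, 2.9]
width: 0.418
```

```bash
python3 -c "
from h import *
fst()"
```

```text
t 15.43 tcp [521.5 119.3 150.8] yaw 51.22 F [-2.1 -3.2  2.9] w 35.5
fixture tcp [ -1.3  48.4 150.8]
```

Emit:
carry_out:
  steps: "0 0 0 0 0 0 0.6;0 0 0 0 0 0 1;0 0 0 0 0 0 1;0 0 0 0 0 0 1;0 0 0 0 0 -40 1;0 0 0 0 0 -80 1;0 0 0 0 0 -120 1;0 0 0 0 0 -120 1"

```text
time: 16.1
eef_pos: [0.5258, 0.1205, 0.279]
orientation: [0.004, 0.902, 0.433, 0.004]
force: [2.2, -1.0, -0.3]
width: 0.998
```

Emit:
carry_out:
  steps: "0 0 0 0 60 0 1;0 0 0 0 120 0 1;0 0 0 0 160 0 1;0 0 0 0 180 0 1;0 0 0 0 180 0 1;0 0 0 0 180 0 1;0 0 0 0 180 0 1"

```text
time: 16.68
eef_pos: [0.6665, 0.0074, 0.2798]
orientation: [0.003, 0.902, 0.432, 0.004]
force: [-1.4, 0.3, 0.7]
width: 0.995
```

Run:
```python
from h import *
fst(); p,d,K,o,M=snap("wrist"); F=w2f(cloud(d,K,o,M)); q=snap("scene")[0]; save("w6.png",np.hstack([p[:,120:520],cv2.resize(q[250:370,220:440],(400,480*0+218)).copy() if 0 else cv2.resize(q[250:370,220:440],(400,480))]))
m=(np.abs(F[...,0])<40)&(F[...,1]<120)&(F[...,1]>-220)
for l,h,n in((51,58,"low"),(75,84,"tall+face"),(100,110,"grips"),(140,200,"handle"),(84,99,"arm")):
    k=(m&(F[...,2]>l)&(F[...,2]<h)).astype(np.uint8); c,lab,s,_=cv2.connectedComponentsWithStats(k)
    for i in range(1,c):
        if s[i,4]>80: Q=F[lab==i]; print(n,s[i,4],np.percentile(Q,[1,50,99],axis=0).round(1).tolist())
```

```text
t 16.68 tcp [666.5   7.4 279.8] yaw 51.2 F [-1.4  0.3  0.7] w 84.6
fixture tcp [   2.5 -134.7  279.8]
low 1178 [[-18.6, -48.9, 52.3], [5.0, -34.1, 54.2], [20.7, -0.3, 56.1]]
tall+face 2762 [[-21.1, -116.8, 76.1], [0.8, -83.1, 79.0], [21.4, -50.7, 80.9]]
grips 359 [[-25.1, -156.7, 101.0], [-20.0, -139.1, 103.9], [-15.2, -121.9, 105.7]]
grips 1061 [[-4.3, -156.8, 101.1], [9.6, -138.5, 104.0], [24.5, -121.8, 105.8]]
arm 3397 [[-32.3, -30.0, 85.7], [-0.3, 26.8, 91.4], [32.0, 48.9, 98.9]]
arm 187 [[-23.6, -146.0, 84.4], [-11.6, -136.0, 91.2], [-5.4, -121.6, 98.7]]
```

View pics/w6.png

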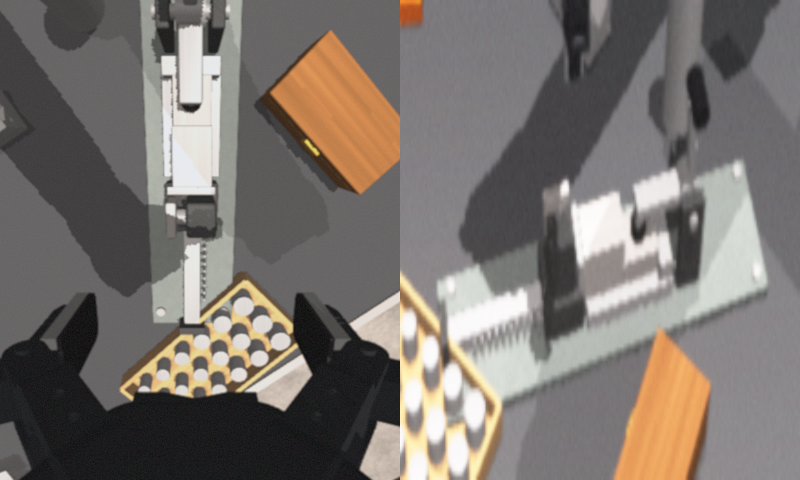

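The clamp arm is level with its pad on the low step (left view (190,100), right view (640,225)). The block sits against both stops, the release is out and the robot is clear.

```bash
python3 -c "
from h import *
print(r.hand_in())"
```

```text
the job is handed in; nothing more can be done
None
```

The job is done and handed in after about 17 s of robot time. The silver stepped block is in the fixture, the slider is locked against it, and the clamp is down on its low step.

- **Clamp at the start:** it was already open, so I did not have to swing it first.
- **Block:** it lies flat on the bed, about 1 mm off centre sideways, with the low step towards the clamp.
- **Slider:** with the release held in, I pushed the stop up until the block stopped moving, at about 14.5 N. After letting go, the slider had moved about 60 mm in all, to 0.100. The release plate was back out, so the slider should be in its last notch; I did not tug it to test the lock.
- **Clamp at the end:** in the last pictures the arm is level with its pad on the low step, and the hand is clear.
- **Other things:** I never touched anything else on the bench, though I did not re-measure those items at the end.

No checks failed. The first estimate of the fixture's position from the overview cameras was about 5 mm off along the rail, and I used the closer wrist measurement instead.

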